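Put the mixed-up kit back on its mats

ROBOT

A 7-joint arm with a two-finger parallel gripper is mounted at the origin on a cart in front of the work surface, level with it; the furniture and walls round the work are solid. World frame = base frame: x ahead of the robot, y to its left, z up, the work surface at z = 0. Lengths are in m, angles in rad, forces in N, time in s.
With the tool pointing down it reaches from about 0.4 to 0.9 m from the base axis. Payload 5.6 kg.
Tool frame: the origin (TCP) lies at the very end of the fingers, on their centre line; the grasp point (between the pads) lies 19 mm behind it; y points along the fingers, x is the direction in which the jaws open and shut, and the axes are right-handed (so a half turn about y gives the same grasp; the last joint's range is limited). The gripper opens to 92 mm and grips with 3 to 60 N. Pads are 20 mm wide; open, the fingers measure 128 mm over their backs; the gripper's body (75 mm by 189 mm) begins 69 mm behind the grasp point.
Start: joints at [-0.043, 0.468, -0.012, 1.603, 0.006, 1.071, -0.056], TCP at [0.65, -0, 0.215] pointing down, gripper open.
Joint ranges: [-2.53, 2.53], [-0.31, 2.02], [-1.57, 1.55], [0.28, 2.44], [-1.29, 4.43], [0.15, 1.84], [-2.92, 2.92]. Speed limits (rad/s): [2.57, 2.57, 3.14, 3.14, 3.14, 3.14, 3.14].

INTERFACE

Orientations are given as a rotation vector (axis times angle).
In Python, from workcell import status, eyes, env gives the robot as it stands. The module is installed in compiled form; this text tells all that it offers.
- The arm moves only by the tool servo_tool, never from a script. Its argument "increments" is a list of rows, each an object with "hand": the finger opening in mm, from 0 to 91.9; "slide": the shift along the tool's x, y, z in mm, a list of three; "twist": the turn about the tool's y in degrees. In form: [{"hand": hand, "slide": [x, y, z], "twist": twist}, ...]. A call has 1 to 12 rows; each row shifts and turns the commanded pose from where the row before left it, along the tool's axes as they then stand; what a row does not reach is not made up. A row lasts 1/12 s, in which the tool goes at most 41.7 mm and 7.16 degrees, less where a joint would pass 70% of its speed; a pose out of reach is approached as far as the arm can. A call with a gripper value outside its range is refused whole. The fingers move at their own pace and stop on an object; the grip force is fixed at half the most. Time passes only in rows, so rows that do not move let the fingers close. It gives the time, the measured TCP pose, the force and the opening at its end, in the units of the state.
- status.get_obs(): the state, without advancing time (a new reading comes with each control period).
- eyes.snapshot(name): name is "scene" or "side" or "wrist"; returns a dict with "image" (480x640x3 uint8, red, green, blue), "intrinsics" (3x3 intrinsics, pixels), "extrinsics" (4x4, takes a point from camera to world coordinates). Camera axes: x right, y up, looking along -z (the intrinsics and any distortion apply to the point x, -y, -z); pixel columns grow to the right and rows downward; lengths in m; the calibration is good to about 2 mm. A picture is of the moment at which its call begins. There is no depth.
- env.finish_job(): hands the job in, once; it reports no verdict.
The state is a dict: "t": time; "q": joint angles; "qd": joint speeds; "joint_torque": joint torques, N m; "tool_pos": TCP position; "tool_rot": TCP orientation; "contact_force": force on the tool from outside, world axes, zero at the start; "moment": the same for the moment, N m; "finger_gap": finger opening in m.
Only numpy, scipy, OpenCV 4.12 (cv2) and the standard library are available. Lean on these libraries where they do the work, as an engineer would, in place of code of your own. Each camera call takes 0.05 s, during which the arm holds its last target.

TASK

The four things standing on the coloured mats have been mixed up: bring each of them to the middle of its own mat, the grey arbor to the yellow mat, the brass tee to the blue, the red-lidded jar to the green and the blue tape from the black spare mat to the red. Mats may be taken by another thing, so put something down on a free mat on the way where you need to; a thing that is already on its own mat is right. Keep everything upright, set it down gently instead of dropping it, let go of it, and do not knock away the small parts lying between the mats.

Things in the scene. Friction and masses are not known exactly. Their poses are not given: they have to be found in the camera images.
- arbor_center (a point): stepped grey steel arbor standing on one of the mats (not the like part farther right on the bare bench), 98 mm tall: a round body 43 mm in diameter up to 56 mm, above it a round shank 24 mm in diameter with a dark band (grasp the shank from above, any yaw). The point is on its axis, half-way up (49 mm above its foot); z is its axis. 0.3 to 0.55 kg.
- tee_center (a point): brass pipe tee lying on one of the mats, branch up (not the like part farther right on the bare bench). Run: 101 mm long (along its y axis), 24 mm wide and high. Branch: round, 24 mm in diameter, at the middle of the run, up to 55 mm; grasp it from above, fingers closing along the tee's x. The point is on the branch's axis, 27.5 mm above the underside; z is up. 0.15 to 0.25 kg.
- jar_center (a point): small white round jar with a red screw lid, fixed, standing upright, 54 mm in diameter, 69 mm tall (grasp it across its diameter from above, any yaw). The point is on its axis, half-way up (34.5 mm above its foot); z is its axis.
- tape_center (a point): roll of blue thread tape lying flat with a white core, 57 mm in outer diameter, 14 mm high (grasp it across its outer diameter from above, any yaw). The point is on its axis, half-way up (7 mm above its underside); z is its axis.
- mat_yellow: the yellow mat: round, flat, 96 mm in diameter, 4 mm thick, fixed to the bench, with a thin white centring ring and a small tab at its rim. Origin at its centre on the bench top (z = 0); things stand on its top at z = 0.004. The arbor belongs here.
- mat_blue: the blue mat: round, flat, 96 mm in diameter, 4 mm thick, fixed to the bench, with a thin white centring ring and a small tab at its rim. Origin at its centre on the bench top (z = 0); things stand on its top at z = 0.004. The brass tee belongs here.
- mat_green: the green mat: round, flat, 96 mm in diameter, 4 mm thick, fixed to the bench, with a thin white centring ring and a small tab at its rim. Origin at its centre on the bench top (z = 0); things stand on its top at z = 0.004. The jar belongs here.
- mat_red: the red mat: round, flat, 96 mm in diameter, 4 mm thick, fixed to the bench, with a thin white centring ring and a small tab at its rim. Origin at its centre on the bench top (z = 0); things stand on its top at z = 0.004. The tape belongs here; empty at the start.
- mat_black: the black mat: round, flat, 96 mm in diameter, 4 mm thick, fixed to the bench, with a thin white centring ring and a small tab at its rim. Origin at its centre on the bench top (z = 0); things stand on its top at z = 0.004. The spare set-down spot; the tape stands here at the start, nothing belongs here.
Things that resemble listed ones, but are neither listed nor needed, are in the scene too. Of the things that look like the mat_blue, the largest one is meant.

How it is judged:
At the end, for the whole second after the job is handed in: Arbor on the yellow mat, tee on the blue, jar on the green, tape on the red: each centre within 15 mm horizontally of its mat's centre, standing on the mat (height within 5 mm), upright within 0.1 rad, at rest (under 0.02 m/s) and not touched by the fingers (horizontal distance between arbor_center and mat_yellow below 0.015 m and height (world z) of arbor_center between 0.048 and 0.058 m and angle between each of arbor_center, tee_center, jar_center, tape_center's own z axis and vertical below 0.1 rad and linear speed of each of arbor, tee, jar, tape below 0.02 m/s and contact force between the fingers and arbor below 0.1 N and horizontal distance between tee_center and mat_blue below 0.015 m and height (world z) of tee_center between 0.0265 and 0.0365 m and contact force between the fingers and tee below 0.1 N and horizontal distance between jar_center and mat_green below 0.015 m and height (world z) of jar_center between 0.0335 and 0.0435 m and contact force between the fingers and jar below 0.1 N and horizontal distance between tape_center and mat_red below 0.015 m and height (world z) of tape_center between 0.006 and 0.016 m and contact force between the fingers and tape below 0.1 N).
It fails at once if the arbor, tee, jar or tape is tipped over (more than 40 degrees from upright) (angle between any of arbor_center, tee_center, jar_center, tape_center's own z axis and vertical above 0.7 rad).
It fails at once if the arbor, tee, jar or tape is dropped or flung (faster than 0.8 m/s while not held: a fall of some 35 mm) ((linear speed of arbor above 0.8 m/s and contact force between the fingers and arbor below 0.2 N) or (linear speed of tee above 0.8 m/s and contact force between the fingers and tee below 0.2 N) or (linear speed of jar above 0.8 m/s and contact force between the fingers and jar below 0.2 N) or (linear speed of tape above 0.8 m/s and contact force between the fingers and tape below 0.2 N)).
It fails at once if a small part lying between the mats (nut, barbed plug, mini coupler) is shifted more than 40 mm (distance of any of big_nut, grease_barb, coupler_mini from where it was at the start of the episode above 0.04 m).
It also fails if it takes over 112 s, if anything falls off the work surface, if the arm or the gripper's body presses on something with over 40 N, if the wrist force passes 120 N, or if a joint passes its speed limit or range.

## Working session

There is one attempt and no reset: what is moved stays moved. The work goes in short steps, Python scripts to look and compute and a tool call to move; the robot and the scene stay as the last step left them, time stands still between calls to the robot, and variables do not carry over. Pictures are saved under pics/ and viewed, and the job is handed in when it is done.

Besides the shell and the picture viewer there is one more tool, called after "Request:" by a JSON object that holds its "name" and its "arguments". servo_tool: Moves the arm, as the interface text tells. Its arguments: {"type":"object","properties":{"increments":{"type":"array"}},"required":["increments"]}

```bash
mkdir -p pics; cat > h.py <<'E'
import numpy as np, cv2
from workcell import status, eyes, env
def snap(n,f=None):
    s=eyes.snapshot(n)
    if f: cv2.imwrite('pics/'+f,s['image'][:,:,::-1])
    return s
def px2w(s,u,v,z):
    K=np.array(s['intrinsics']);T=np.array(s['extrinsics'])
    d=np.linalg.inv(K)@np.array([u,v,1.]); d=np.array([d[0],-d[1],-d[2]])
    d=T[:3,:3]@d; o=T[:3,3]
    return o+d*(z-o[2])/d[2]
def w2px(s,p):
    K=np.array(s['intrinsics']);T=np.array(s['extrinsics'])
    c=T[:3,:3].T@(np.array(p)-T[:3,3]); c=np.array([c[0],-c[1],-c[2]])
    q=K@c; return q[:2]/q[2]
E
python3 - <<'E'
from h import *
o=status.get_obs(); print(o)
for n in ['scene','side','wrist']:
    s=snap(n,n+'0.png'); print(n,s['intrinsics'],s['extrinsics'],s.keys())
E
```

```text
{'t': 0.0, 'q': array([-0.04298422,  0.46835573, -0.01157758,  1.60364447,  0.00600614,
        1.07142641, -0.05629288]), 'qd': array([-0.00023592, -0.00022115,  0.001099  , -0.0014036 , -0.00118479,
       -0.00101521, -0.00064985]), 'joint_torque': array([-3.39112758e-04, -5.20573139e+01, -1.31628491e-02, -2.43752271e+01,
       -5.67366311e-02,  1.73054746e-02,  1.50106093e-04]), 'tool_pos': array([ 6.49395420e-01, -9.92974503e-05,  2.13645652e-01]), 'tool_rot': array([-1.57093821e+00,  1.48161481e-03,  1.33694165e-03]), 'contact_force': array([-0.37027125,  0.43548398, -0.30523523]), 'moment': array([ 0.04364728, -0.008641  ,  0.02494685]), 'finger_gap': 0.09208376549783248}
scene [[580.30292345   0.         320.51931432]
 [  0.         580.30292345 233.6135069 ]
 [  0.           0.           1.        ]] [[ 0.82672179  0.39661051 -0.39903784  0.00655246]
 [-0.56223163  0.55636101 -0.61184804 -0.9322777 ]
 [-0.02065627  0.7301798   0.68294274  1.00841915]
 [ 0.          0.          0.          1.        ]] dict_keys(['image', 'intrinsics', 'extrinsics'])
side [[595.63406506   0.         323.18590656]
 [  0.         595.63406506 239.41713156]
 [  0.           0.           1.        ]] [[-0.90385936  0.25248775 -0.34538123 -0.0218768 ]
 [-0.42761118 -0.55894778  0.71044075  1.02157185]
 [-0.01367249  0.78982739  0.61317677  1.04692552]
 [ 0.          0.          0.          1.        ]] dict_keys(['image', 'intrinsics', 'extrinsics'])
wrist [[362.84761799   0.         319.34432524]
 [  0.         362.84761799 241.82548986]
 [  0.           0.           1.        ]] [[ 9.99998826e-01 -8.39175951e-04  1.28234181e-03  6.49944671e-01]
 [ 4.41222565e-04  9.58975920e-01  2.83487196e-01  8.15144054e-02]
 [-1.46763055e-03 -2.83486298e-01  9.58975164e-01  3.83765707e-01]
 [ 0.00000000e+00  0.00000000e+00  0.00000000e+00  1.00000000e+00]] dict_keys(['image', 'intrinsics', 'extrinsics'])
```

View pics/scene0.png

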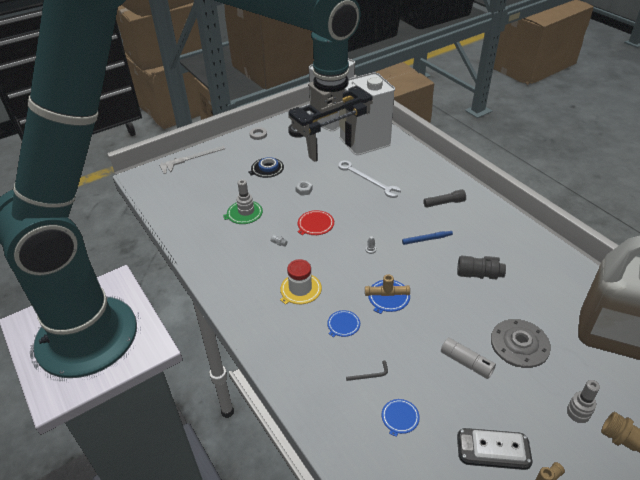

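View pics/side0.png

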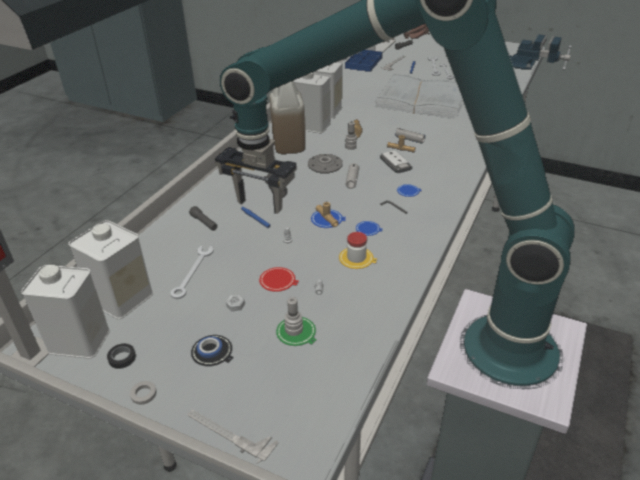

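View pics/wrist0.png

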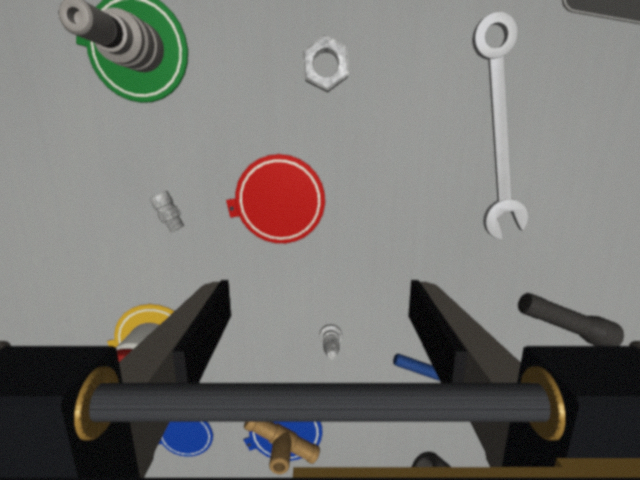

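```bash
cat > m.py <<'E'
from h import *
R={'yellow':((18,120,90),(32,255,255)),'blue':((105,120,70),(122,255,255)),'green':((50,100,50),(80,255,255)),'red':((0,150,80),(6,255,255))}
if __name__=='__main__':
  for n in ['scene','side']:
    s=snap(n); hsv=cv2.cvtColor(s['image'],cv2.COLOR_RGB2HSV)
    for c,(a,b) in R.items():
        m=cv2.inRange(hsv,a,b); m=cv2.morphologyEx(m,cv2.MORPH_CLOSE,np.ones((3,3)))
        for k in cv2.findContours(m,cv2.RETR_EXTERNAL,cv2.CHAIN_APPROX_NONE)[0]:
            if cv2.contourArea(k)<120: continue
            P=np.array([px2w(s,u,v,.004)[:2] for u,v in cv2.convexHull(k)[:,0]])
            (x,y),r=cv2.minEnclosingCircle(P.astype(np.float32))
            e=cv2.fitEllipse((P*1e4).astype(np.float32))
            print(n,c,k[:,0].mean(0).round(),'area',cv2.contourArea(k),'enc',round(x,4),round(y,4),'r',round(r,4),'ell',np.round(np.array(e[0])/1e4,4),np.round(np.array(e[1])/1e4,4))
E
python3 m.py
python3 - <<'E'
import cv2
a=cv2.imread('pics/scene0.png')[140:440,220:460]
cv2.imwrite('pics/c1.png',cv2.resize(a,None,fx=2,fy=2,interpolation=cv2.INTER_CUBIC))
E
```

```text
scene yellow [300. 292.] area 493.5 enc 0.4483 -0.158 r 0.0518 ell [ 0.4489 -0.1588] [0.0911 0.1026]
scene blue [400. 417.] area 975.0 enc 0.4296 -0.538 r 0.0387 ell [ 0.4311 -0.5376] [0.0685 0.0764]
scene blue [343. 324.] area 620.5 enc 0.4712 -0.2982 r 0.0384 ell [ 0.472  -0.2967] [0.0687 0.0759]
scene blue [389. 302.] area 507.0 enc 0.5975 -0.3029 r 0.0471 ell [ 0.5972 -0.3005] [0.0728 0.0988]
scene blue [427. 237.] area 156.5 enc 0.8042 -0.1977 r 0.0646 ell [ 0.8015 -0.1963] [0.0214 0.1363]
scene green [243. 214.] area 370.0 enc 0.4716 0.1552 r 0.0516 ell [0.4741 0.1555] [0.0884 0.1016]
scene red [299. 269.] area 280.5 enc 0.4839 -0.1034 r 0.0284 ell [ 0.483  -0.1029] [0.0531 0.0565]
scene red [315. 223.] area 602.0 enc 0.6029 0.0082 r 0.0509 ell [0.6029 0.0092] [0.0864 0.1018]
side yellow [356. 260.] area 234.5 enc 0.4455 -0.1524 r 0.05 ell [ 0.4471 -0.1496] [0.0822 0.0994]
side blue [369. 228.] area 163.0 enc 0.4669 -0.2911 r 0.0333 ell [ 0.467  -0.2912] [0.0585 0.0664]
side blue [408. 190.] area 129.5 enc 0.4276 -0.5308 r 0.0334 ell [ 0.4287 -0.531 ] [0.0563 0.0648]
side blue [362.  60.] area 260.5 enc 0.9734 -1.5006 r 0.1123 ell [ 0.9843 -1.4848] [0.1163 0.2464]
side green [296. 334.] area 273.0 enc 0.4668 0.166 r 0.0462 ell [0.4676 0.1658] [0.0809 0.0903]
side red [277. 278.] area 372.5 enc 0.6068 0.0134 r 0.0378 ell [0.6062 0.0135] [0.0725 0.0741]
```

View pics/c1.png

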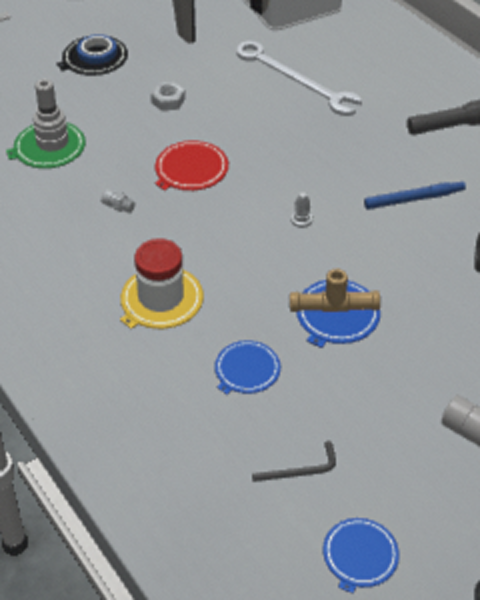

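```bash
cat > m2.py <<'E'
from m import *
from scipy.optimize import least_squares
def circ(P,r0=None):
    c=np.median(P,0); c=(P.max(0)+P.min(0))/2
    f=lambda p:np.hypot(P[:,0]-p[0],P[:,1]-p[1])-(r0 or p[2])
    q=least_squares(f,[c[0],c[1],.045],loss='soft_l1',f_scale=.0007).x
    return q, np.median(abs(f(q)))
def mats(s,name,cols=R,z=.004,minA=200):
    hsv=cv2.cvtColor(s['image'],cv2.COLOR_RGB2HSV)
    for c in cols:
        a,b=R[c]; m=cv2.inRange(hsv,a,b); m=cv2.morphologyEx(m,cv2.MORPH_CLOSE,np.ones((5,5)))
        for k in cv2.findContours(m,cv2.RETR_EXTERNAL,cv2.CHAIN_APPROX_NONE)[0]:
            if cv2.contourArea(k)<minA: continue
            h=k[:,0]
            hull=cv2.convexHull(k)[:,0]
            P=np.array([px2w(s,u,v,z)[:2] for u,v in hull])
            q,e=circ(P)
            print(name,c,h.mean(0).round(),'c',q[:2].round(4),'r',q[2].round(4),'res',round(e*1000,2))
if __name__=='__main__':
    import sys
    for n in sys.argv[1:]: mats(snap(n),n)
E
python3 m2.py scene side wrist
python3 - <<'E'
import cv2
for n,(x,y) in {'scene':(220,140),'side':(180,180)}.items():
    a=cv2.imread(f'pics/{n}0.png')[y:y+180,x:x+200]
    cv2.imwrite(f'pics/z_{n}.png',cv2.resize(a,None,fx=3,fy=3,interpolation=cv2.INTER_CUBIC))
E
```

```text
scene yellow [300. 292.] c [ 0.4517 -0.1576] r 0.0475 res 0.74
scene blue [400. 417.] c [ 0.4325 -0.5366] r 0.0353 res 0.27
scene blue [343. 324.] c [ 0.4736 -0.2962] r 0.0351 res 0.28
scene blue [389. 302.] c [ 0.6038 -0.2923] r 0.0454 res 0.61
scene green [243. 214.] c [0.4766 0.1557] r 0.0464 res 0.37
scene red [299. 269.] c [ 0.4834 -0.1028] r 0.0275 res 0.47
scene red [315. 223.] c [0.6029 0.0088] r 0.0458 res 2.33
side yellow [356. 260.] c [ 0.4495 -0.1511] r 0.0452 res 0.62
side blue [362.  60.] c [ 1.0019 -1.5008] r 0.1041 res 5.63
side green [296. 334.] c [0.4692 0.1656] r 0.0418 res 1.69
side red [279. 279.] c [0.6055 0.0135] r 0.0368 res 0.49
wrist yellow [302. 448.] c [ 0.6276 -0.3105] r 0.0221 res 3.35
wrist yellow [264. 429.] c [ 0.5791 -0.2825] r 0.0218 res 1.24
wrist yellow [558. 409.] c [ 0.8632 -0.2768] r 0.1005 res 0.5
wrist yellow [ 81. 408.] c [ 0.4286 -0.2728] r 0.0914 res 1.06
wrist yellow [137. 322.] c [ 0.4528 -0.1614] r 0.0547 res 1.12
wrist blue [258. 444.] c [ 0.5688 -0.3091] r 0.0184 res 2.6
wrist blue [301. 428.] c [ 0.6214 -0.285 ] r 0.0313 res 0.38
wrist blue [186. 437.] c [ 0.4756 -0.2906] r 0.0348 res 0.26
wrist blue [416. 366.] c [ 0.7602 -0.2126] r 0.0356 res 0.97
wrist green [134.  45.] c [0.4769 0.1599] r 0.0473 res 0.24
wrist red [276. 199.] c [0.6073 0.0152] r 0.047 res 0.21
```

View pics/z_scene.png

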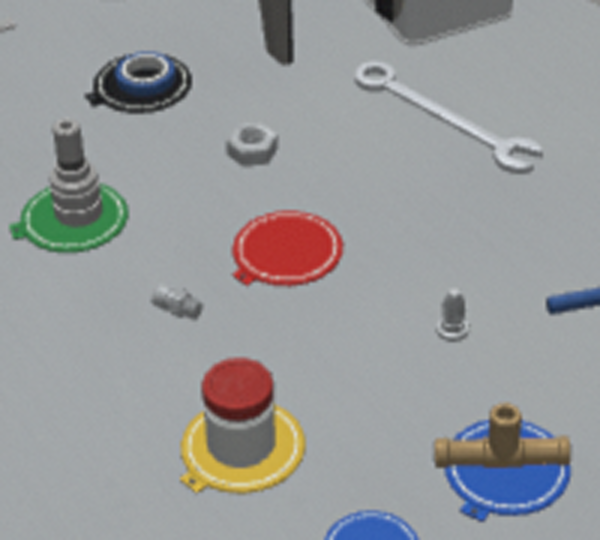

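View pics/z_side.png

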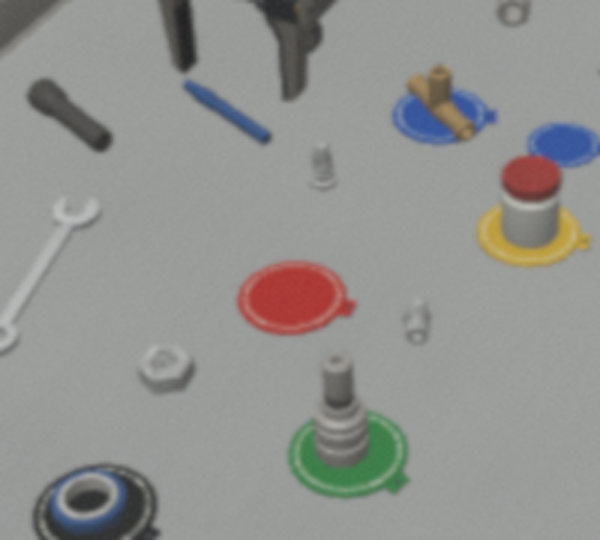

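```bash
python3 - <<'E'
from h import *
for n,d in {'scene':{'tape':(267,165),'nut':(304,187),'plug':(371,250),'coupler':(279,240),'wrench':(345,165)},'side':{'tape':(210,348),'nut':(235,303),'plug':(288,241),'coupler':(319,288)}}.items():
    s=snap(n)
    for k,p in d.items(): print(n,k,px2w(s,*p,.012).round(3))
    if n=='scene':
        for z,p in ((.102,(242,183)),(.073,(299,268)),(.059,(388,278))): print(px2w(s,*p,z).round(4))
    else:
        for z,p in ((.102,(292,301)),(.073,(357,239)),(.059,(326,204))): print(px2w(s,*p,z).round(4))
E
```

```text
scene tape [0.626 0.29  0.012]
scene nut [0.657 0.142 0.012]
scene plug [ 0.656 -0.159  0.012]
scene coupler [0.491 0.001 0.012]
scene wrench [0.808 0.158 0.012]
[0.4797 0.1506 0.102 ]
[ 0.4513 -0.159   0.073 ]
[ 0.602  -0.2868  0.059 ]
side tape [0.624 0.298 0.012]
side nut [0.651 0.147 0.012]
side plug [ 0.649 -0.13   0.012]
side coupler [0.484 0.011 0.012]
[0.4772 0.1636 0.102 ]
[ 0.4453 -0.1456  0.073 ]
[ 0.5994 -0.2794  0.059 ]
```

Request:
{"name": "servo_tool", "arguments": {"increments": [{"hand":91,"slide":[-4,0,30],"twist":0},{"hand":91,"slide":[-4,0,35],"twist":0},{"hand":91,"slide":[-4,0,35],"twist":0},{"hand":91,"slide":[-4,0,35],"twist":0},{"hand":91,"slide":[-4,0,35],"twist":0},{"hand":91,"slide":[-4,0,30],"twist":0},{"hand":91,"slide":[0,0,0],"twist":0},{"hand":91,"slide":[0,0,0],"twist":0}]}}

```text
t: 1.17
tool_pos: [0.6252, 0.2028, 0.2145]
tool_rot: [-1.57, -0.003, 0.004]
contact_force: [0.2, -0.8, -0.4]
finger_gap: 0.0913
```

```bash
python3 - <<'E'
from m2 import *
o=status.get_obs(); print(o['t'],o['tool_pos'],o['tool_rot'])
s=snap('wrist','w1.png'); mats(s,'w',['green','red','blue'],minA=500)
E
```

```text
1.1667 [0.62520424 0.20276583 0.21448748] [-1.57007163 -0.00332045  0.00379225]
w green [184. 250.] c [0.4769 0.1604] r 0.047 res 0.2
w red [301. 361.] c [0.6044 0.0141] r 0.0498 res 0.73
w blue [325. 121.] c [0.6305 0.2965] r 0.0296 res 0.08
```

View pics/w1.png

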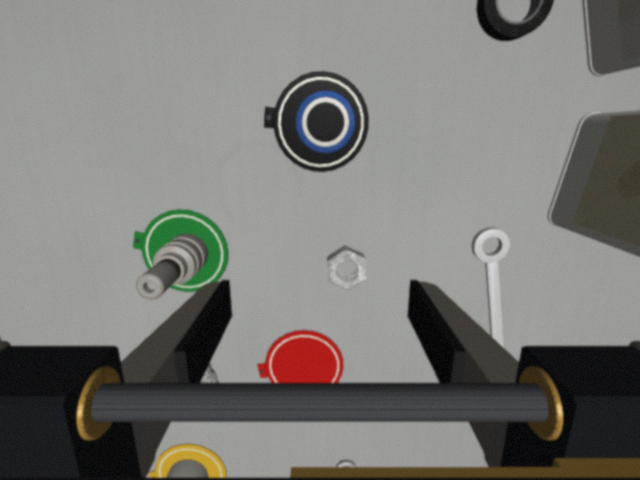

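```bash
python3 - <<'E'
from m2 import *
s=snap('wrist'); 
print('tape');mats(s,'tape',['blue'],z=.018,minA=500)
g=cv2.cvtColor(s['image'],cv2.COLOR_RGB2GRAY)
m=np.zeros_like(g); m[50:200,255:390]=(g[50:200,255:390]<60)*255
k=max(cv2.findContours(m,cv2.RETR_EXTERNAL,cv2.CHAIN_APPROX_NONE)[0],key=cv2.contourArea)
P=np.array([px2w(s,u,v,.004)[:2] for u,v in cv2.convexHull(k)[:,0]]); print('black',circ(P))
print('arbor',px2w(s,151,284,.102))
E
```

```text
tape
tape blue [324. 118.] c [0.6302 0.296 ] r 0.0285 res 0.09
black (array([0.62593331, 0.29553362, 0.04655756]), np.float64(0.00010551088218186538))
arbor [0.48468234 0.1610207  0.102     ]
```

Request:
{"name": "servo_tool", "arguments": {"increments": [{"hand":91,"slide":[2,10,30],"twist":0},{"hand":91,"slide":[3,30,33],"twist":0},{"hand":91,"slide":[0,30,30],"twist":0},{"hand":91,"slide":[0,30,0],"twist":0},{"hand":91,"slide":[0,25,0],"twist":0},{"hand":91,"slide":[0,20,0],"twist":0},{"hand":91,"slide":[0,0,0],"twist":0},{"hand":91,"slide":[0,0,0],"twist":0},{"hand":91,"slide":[0,0,0],"twist":0}]}}

```text
t: 2.02
tool_pos: [0.6324, 0.2893, 0.0737]
tool_rot: [-1.57, -0.0, -0.003]
contact_force: [0.1, 0.1, 0.4]
finger_gap: 0.0913
```

```bash
python3 - <<'E'
from m2 import *
o=status.get_obs(); print(o['t'],o['tool_pos'],o['tool_rot'])
s=snap('wrist','w2.png'); mats(s,'w',['blue'],z=.018,minA=500);mats(s,'w',['green'],minA=500)
E
```

```text
2.0167 [0.63235204 0.28925769 0.07368803] [-1.57029759e+00 -7.18343352e-05 -3.27717891e-03]
w blue [316. 251.] c [0.6304 0.2971] r 0.0286 res 0.14
```

View pics/w2.png

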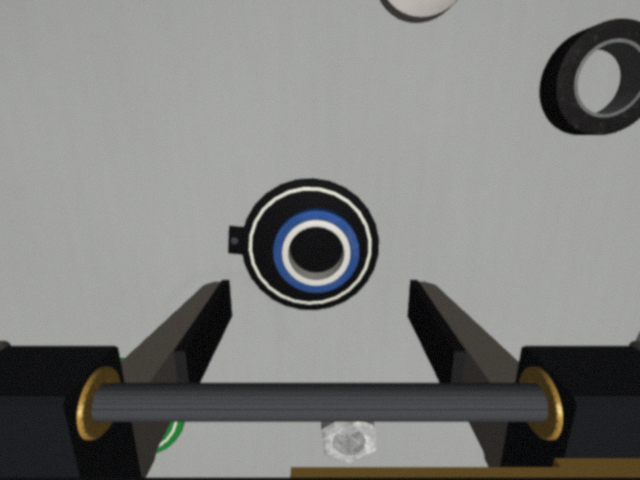

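Request:
{"name": "servo_tool", "arguments": {"increments": [{"hand":91,"slide":[-2,20,7.5],"twist":0},{"hand":91,"slide":[0,25,0],"twist":0},{"hand":91,"slide":[0,15,0],"twist":0},{"hand":91,"slide":[0,0,0],"twist":0},{"hand":91,"slide":[0,0,0],"twist":0},{"hand":91,"slide":[0,0,0],"twist":0}]}}

```text
t: 2.57
tool_pos: [0.6301, 0.2978, 0.0138]
tool_rot: [-1.57, -0.001, -0.002]
contact_force: [0.5, -0.4, -0.2]
finger_gap: 0.0908
```

Aligned in x and y; last 7 mm down, then close.

Request:
{"name": "servo_tool", "arguments": {"increments": [{"hand":91,"slide":[0,4,0],"twist":0},{"hand":91,"slide":[0,3,0],"twist":0},{"hand":91,"slide":[0,0,0],"twist":0},{"hand":50,"slide":[0,0,0],"twist":0},{"hand":50,"slide":[0,0,0],"twist":0},{"hand":50,"slide":[0,0,0],"twist":0},{"hand":50,"slide":[0,0,0],"twist":0},{"hand":50,"slide":[0,0,0],"twist":0},{"hand":50,"slide":[0,0,0],"twist":0}]}}

```text
t: 3.32
tool_pos: [0.6289, 0.2977, 0.0053]
tool_rot: [-1.571, -0.0, -0.0]
contact_force: [-0.1, 0.3, 1.6]
finger_gap: 0.0559
```

Request:
{"name": "servo_tool", "arguments": {"increments": [{"hand":50,"slide":[0,-10,0],"twist":0},{"hand":50,"slide":[0,-25,0],"twist":0},{"hand":50,"slide":[0,-35,0],"twist":0},{"hand":50,"slide":[-2,-10,-15],"twist":0},{"hand":50,"slide":[-4,0,-30],"twist":0},{"hand":50,"slide":[-4,0,-35],"twist":0},{"hand":50,"slide":[-4,0,-35],"twist":0},{"hand":50,"slide":[-4,0,-35],"twist":0},{"hand":50,"slide":[-4,0,-35],"twist":0},{"hand":50,"slide":[0,0,-30],"twist":0},{"hand":50,"slide":[0,0,-15],"twist":0},{"hand":50,"slide":[0,0,0],"twist":0}]}}

```text
t: 4.32
tool_pos: [0.6072, 0.0623, 0.0857]
tool_rot: [-1.573, 0.005, -0.006]
contact_force: [0.1, 0.1, 0.4]
finger_gap: 0.0556
```

Request:
{"name": "servo_tool", "arguments": {"increments": [{"hand":50,"slide":[0,0,0],"twist":0},{"hand":50,"slide":[0,0,0],"twist":0}]}}

```text
t: 4.48
tool_pos: [0.6069, 0.0702, 0.0854]
tool_rot: [-1.569, -0.002, 0.001]
contact_force: [0.1, 0.1, 0.3]
finger_gap: 0.0558
```

```bash
python3 - <<'E'
from m2 import *
o=status.get_obs(); print(o['t'],o['tool_pos'],o['tool_rot'])
s=snap('wrist','w3.png'); mats(s,'w',['red','green'],minA=500)
mats(s,'w',['blue'],z=o['tool_pos'][2]+.012,minA=500)
E
```

```text
4.4833 [0.60694314 0.07017233 0.08542674] [-1.56920017e+00 -2.21354571e-03  1.40887768e-03]
w red [319. 307.] c [0.607  0.0254] r 0.0241 res 1.5
w green [123. 118.] c [0.4772 0.1597] r 0.0472 res 0.09
w blue [319. 307.] c [0.6072 0.0704] r 0.0284 res 0.28
```

View pics/w3.png

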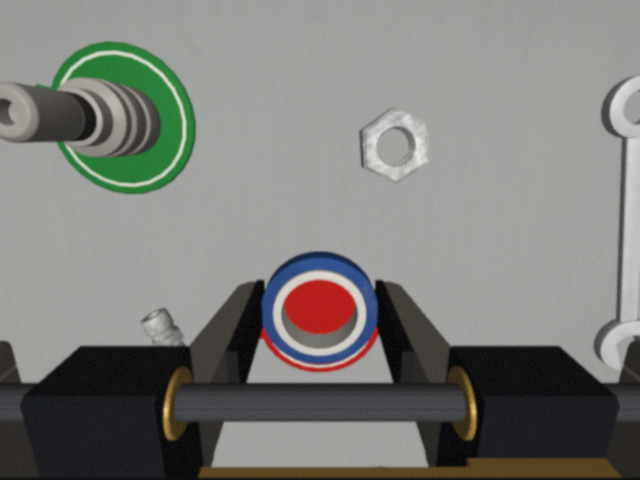

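Request:
{"name": "servo_tool", "arguments": {"increments": [{"hand":50,"slide":[0,0,-15],"twist":0},{"hand":50,"slide":[0,10,-25],"twist":0},{"hand":50,"slide":[0,25,-15],"twist":0},{"hand":50,"slide":[0,20,0],"twist":0},{"hand":50,"slide":[0,10,0],"twist":0},{"hand":50,"slide":[0,0,0],"twist":0},{"hand":50,"slide":[0,0,0],"twist":0},{"hand":50,"slide":[0,0,0],"twist":0}]}}

```text
t: 5.2
tool_pos: [0.6077, 0.0145, 0.0211]
tool_rot: [-1.57, -0.003, 0.0]
contact_force: [0.0, -0.5, -0.3]
finger_gap: 0.0559
```

Request:
{"name": "servo_tool", "arguments": {"increments": [{"hand":50,"slide":[0,5,0.5],"twist":0},{"hand":50,"slide":[0,4,0],"twist":0},{"hand":50,"slide":[0,3,0],"twist":0},{"hand":50,"slide":[0,2,0],"twist":0},{"hand":50,"slide":[0,0,0],"twist":0},{"hand":50,"slide":[0,0,0],"twist":0}]}}

```text
t: 5.7
tool_pos: [0.6068, 0.0131, 0.0061]
tool_rot: [-1.571, 0.0, -0.0]
contact_force: [-0.2, 0.1, -0.4]
finger_gap: 0.0558
```

Within 1 mm of the pick height; lower a hair, release, rise.

Request:
{"name": "servo_tool", "arguments": {"increments": [{"hand":50,"slide":[0,0.5,0],"twist":0},{"hand":65,"slide":[0,0,0],"twist":0},{"hand":80,"slide":[0,0,0],"twist":0},{"hand":91,"slide":[0,0,0],"twist":0},{"hand":91,"slide":[0,0,0],"twist":0},{"hand":91,"slide":[0,0,0],"twist":0},{"hand":91,"slide":[0,-10,0],"twist":0},{"hand":91,"slide":[0,-30,0],"twist":0},{"hand":91,"slide":[0,-40,0],"twist":0},{"hand":91,"slide":[-20,-40,0],"twist":0},{"hand":91,"slide":[-30,-40,0],"twist":0},{"hand":91,"slide":[-30,-30,0],"twist":0}]}}

```text
t: 6.7
tool_pos: [0.5341, 0.0133, 0.1886]
tool_rot: [-1.571, -0.002, -0.003]
contact_force: [0.9, 0.5, -0.4]
finger_gap: 0.0908
```

Request:
{"name": "servo_tool", "arguments": {"increments": [{"hand":91,"slide":[-20,-20,20],"twist":0},{"hand":91,"slide":[-20,0,30],"twist":0},{"hand":91,"slide":[0,0,20],"twist":0},{"hand":91,"slide":[0,0,0],"twist":0},{"hand":91,"slide":[0,0,0],"twist":0}]}}

```text
t: 7.12
tool_pos: [0.4937, 0.084, 0.2067]
tool_rot: [-1.571, -0.003, 0.001]
contact_force: [0.6, -0.2, -0.2]
finger_gap: 0.0911
```

```bash
python3 - <<'E'
from m2 import *
o=status.get_obs(); print(o['t'],o['tool_pos'],o['tool_rot'])
s=snap('wrist','w4.png'); mats(s,'w',['red','green'],minA=500)
mats(s,'w',['blue'],z=.018,minA=500)
E
```

```text
7.1167 [0.49373723 0.08403114 0.20674842] [-1.57068669e+00 -3.19329033e-03  6.17756603e-04]
w red [279. 448.] c [ 0.4432 -0.2218] r 0.0327 res 0.67
w red [418. 271.] c [0.6068 0.0157] r 0.047 res 0.22
w green [298. 138.] c [0.4761 0.1601] r 0.0472 res 0.24
```

View pics/w4.png

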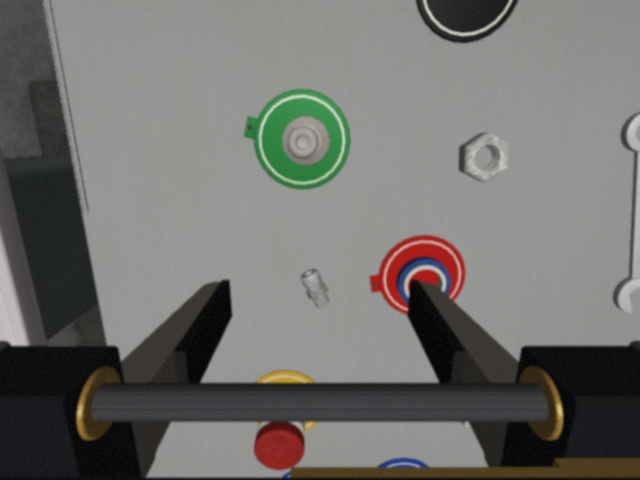

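```bash
python3 - <<'E'
from m2 import *
s=snap('wrist')
print(px2w(s,303,141,.102),px2w(s,302,141,.06))
a=s['image'][80:200,230:370,::-1]; cv2.imwrite('pics/c2.png',cv2.resize(a,None,fx=5,fy=5,interpolation=cv2.INTER_CUBIC))
E
```

```text
[0.48232909 0.1597677  0.102     ] [0.47970719 0.15906305 0.06      ]
```

View pics/c2.png

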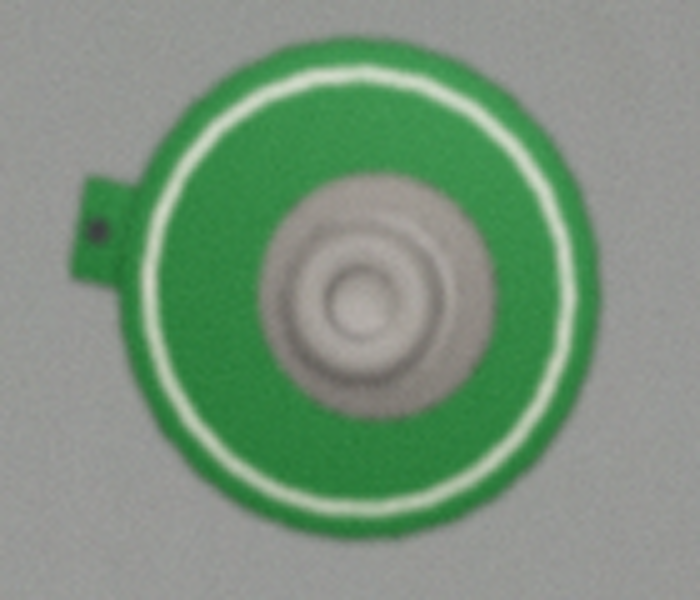

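Request:
{"name": "servo_tool", "arguments": {"increments": [{"hand":91,"slide":[-6,0,25],"twist":0},{"hand":91,"slide":[-6,10,30],"twist":0},{"hand":91,"slide":[0,20,21],"twist":0},{"hand":91,"slide":[0,30,0],"twist":0},{"hand":91,"slide":[0,30,0],"twist":0},{"hand":91,"slide":[0,0,0],"twist":0},{"hand":91,"slide":[0,0,0],"twist":0},{"hand":91,"slide":[0,0,0],"twist":0}]}}

```text
t: 7.88
tool_pos: [0.4829, 0.1585, 0.1167]
tool_rot: [-1.571, 0.001, -0.002]
contact_force: [0.3, -0.0, 0.2]
finger_gap: 0.091
```

```bash
python3 - <<'E'
from m2 import *
s=snap('wrist','w5.png'); print(status.get_obs()['tool_pos'])
E
```

```text
[0.48321929 0.15881437 0.11726719]
```

View pics/w5.png

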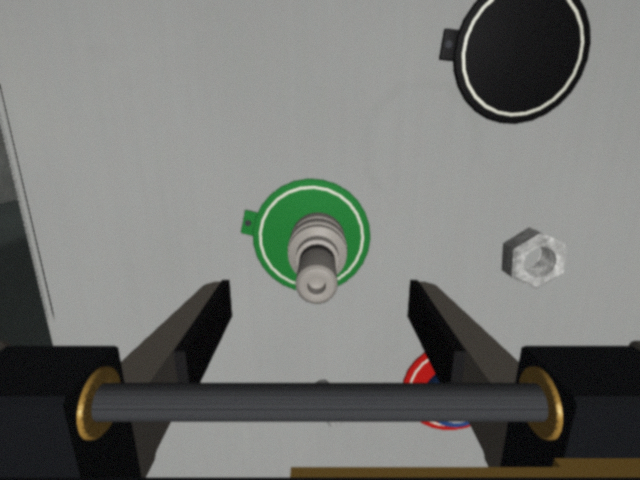

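```bash
python3 - <<'E'
from m2 import *
s=snap('wrist'); print(px2w(s,317,285,.102), w2px(s,status.get_obs()['tool_pos']))
E
```

```text
[0.48221842 0.16078614 0.102     ] [318.84713719 300.21302783]
```

Aligned; y +2, down 48 mm, close.

Request:
{"name": "servo_tool", "arguments": {"increments": [{"hand":91,"slide":[-1,15,2],"twist":0},{"hand":91,"slide":[0,20,0],"twist":0},{"hand":91,"slide":[0,12,0],"twist":0},{"hand":70,"slide":[0,0,0],"twist":0},{"hand":50,"slide":[0,0,0],"twist":0},{"hand":35,"slide":[0,0,0],"twist":0},{"hand":20,"slide":[0,0,0],"twist":0},{"hand":15,"slide":[0,0,0],"twist":0},{"hand":15,"slide":[0,0,0],"twist":0},{"hand":15,"slide":[0,0,0],"twist":0},{"hand":15,"slide":[0,0,0],"twist":0},{"hand":15,"slide":[0,0,0],"twist":0}]}}

```text
t: 8.98
tool_pos: [0.4808, 0.1612, 0.0688]
tool_rot: [-1.571, -0.0, -0.0]
contact_force: [-0.4, -0.1, -0.5]
finger_gap: 0.0333
```

Request:
{"name": "servo_tool", "arguments": {"increments": [{"hand":15,"slide":[0,0,0],"twist":0},{"hand":15,"slide":[0,0,0],"twist":0},{"hand":15,"slide":[0,0,0],"twist":0},{"hand":15,"slide":[0,0,0],"twist":0}]}}

```text
t: 9.32
tool_pos: [0.4807, 0.1612, 0.0687]
tool_rot: [-1.571, 0.0, 0.0]
contact_force: [-0.6, 0.2, 0.3]
finger_gap: 0.023
```

Request:
{"name": "servo_tool", "arguments": {"increments": [{"hand":15,"slide":[0,-10,0],"twist":0},{"hand":15,"slide":[0,-20,0],"twist":0},{"hand":15,"slide":[0,-20,0],"twist":0},{"hand":15,"slide":[10,-5,10],"twist":0},{"hand":15,"slide":[20,0,18],"twist":0},{"hand":15,"slide":[25,0,23],"twist":0},{"hand":15,"slide":[25,0,23],"twist":0},{"hand":15,"slide":[25,0,23],"twist":0},{"hand":15,"slide":[20,0,20],"twist":0},{"hand":15,"slide":[15,0,12],"twist":0},{"hand":15,"slide":[5,0,5],"twist":0},{"hand":15,"slide":[0,0,0],"twist":0}]}}

```text
t: 10.32
tool_pos: [0.6256, 0.2962, 0.1229]
tool_rot: [-1.571, 0.0, 0.002]
contact_force: [-0.1, -0.7, -3.7]
finger_gap: 0.023
```

Request:
{"name": "servo_tool", "arguments": {"increments": [{"hand":15,"slide":[0,0,0],"twist":0},{"hand":15,"slide":[0,0,0],"twist":0}]}}

```text
t: 10.48
tool_pos: [0.6246, 0.2937, 0.1234]
tool_rot: [-1.572, 0.002, 0.001]
contact_force: [-0.2, -0.1, -4.6]
finger_gap: 0.0227
```

```bash
python3 - <<'E'
from m2 import *
s=snap('wrist','w6.png'); print(status.get_obs()['tool_pos'],status.get_obs()['tool_rot'])
E
```

```text
[0.62483269 0.29372411 0.12366302] [-1.57201344e+00  1.59905473e-03  1.74330792e-04]
```

View pics/w6.png

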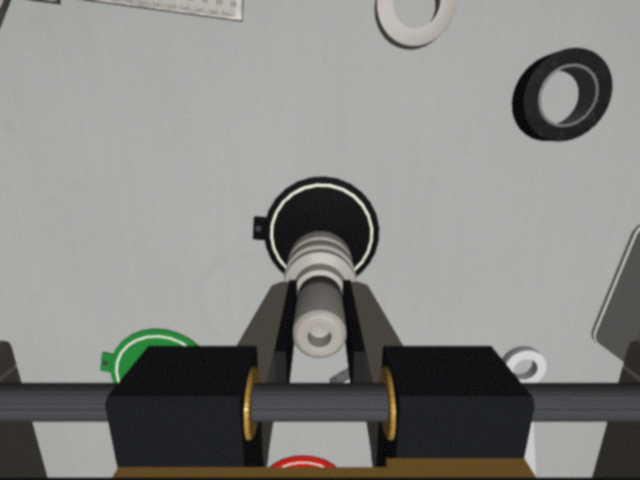

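Request:
{"name": "servo_tool", "arguments": {"increments": [{"hand":15,"slide":[1,15,1.5],"twist":0},{"hand":15,"slide":[0,18,0],"twist":0},{"hand":15,"slide":[0,10,0],"twist":0},{"hand":15,"slide":[0,5,0],"twist":0},{"hand":15,"slide":[0,2,0],"twist":0},{"hand":15,"slide":[0,2,0],"twist":0},{"hand":15,"slide":[0,0,0],"twist":0},{"hand":15,"slide":[0,0,0],"twist":0}]}}

```text
t: 11.2
tool_pos: [0.6272, 0.2969, 0.0723]
tool_rot: [-1.57, -0.001, -0.001]
contact_force: [0.4, -0.3, -4.0]
finger_gap: 0.023
```

Request:
{"name": "servo_tool", "arguments": {"increments": [{"hand":15,"slide":[0,1,0],"twist":0},{"hand":15,"slide":[0,1,0],"twist":0},{"hand":15,"slide":[0,1,0],"twist":0},{"hand":15,"slide":[0,0.5,0],"twist":0},{"hand":15,"slide":[0,0,0],"twist":0},{"hand":15,"slide":[0,0,0],"twist":0}]}}

```text
t: 11.7
tool_pos: [0.627, 0.2968, 0.0688]
tool_rot: [-1.571, -0.0, -0.001]
contact_force: [-1.1, -0.3, 0.1]
finger_gap: 0.0233
```

Touching (weight off, height = pick height). Release and rise, then over to the jar.

Request:
{"name": "servo_tool", "arguments": {"increments": [{"hand":25,"slide":[0,0,0],"twist":0},{"hand":35,"slide":[0,0,0],"twist":0},{"hand":50,"slide":[0,0,0],"twist":0},{"hand":70,"slide":[0,0,0],"twist":0},{"hand":91,"slide":[0,0,0],"twist":0},{"hand":91,"slide":[0,-20,0],"twist":0},{"hand":91,"slide":[0,-35,0],"twist":0},{"hand":91,"slide":[0,-35,-5],"twist":0},{"hand":91,"slide":[-5,-35,-15],"twist":0},{"hand":91,"slide":[-15,-20,-30],"twist":0},{"hand":91,"slide":[-15,0,-37],"twist":0},{"hand":91,"slide":[-15,0,-37],"twist":0}]}}

```text
t: 12.7
tool_pos: [0.5769, 0.1725, 0.2152]
tool_rot: [-1.569, -0.004, -0.002]
contact_force: [1.3, 0.3, -1.0]
finger_gap: 0.0911
```

Request:
{"name": "servo_tool", "arguments": {"increments": [{"hand":91,"slide":[-15,0,-37],"twist":0},{"hand":91,"slide":[-15,0,-37],"twist":0},{"hand":91,"slide":[-15,0,-37],"twist":0},{"hand":91,"slide":[-15,0,-37],"twist":0},{"hand":91,"slide":[-15,0,-37],"twist":0},{"hand":91,"slide":[-15,0,-37],"twist":0},{"hand":91,"slide":[-15,0,-37],"twist":0},{"hand":91,"slide":[-15,0,-37],"twist":0},{"hand":91,"slide":[-10,0,-20],"twist":0},{"hand":91,"slide":[0,0,0],"twist":0},{"hand":91,"slide":[0,0,0],"twist":0},{"hand":91,"slide":[0,0,0],"twist":0}]}}

```text
t: 13.7
tool_pos: [0.4472, -0.1424, 0.2134]
tool_rot: [-1.57, -0.001, 0.0]
contact_force: [0.2, 0.5, 0.1]
finger_gap: 0.0908
```

```bash
python3 - <<'E'
from m2 import *
o=status.get_obs(); print(o['t'],o['tool_pos'],o['tool_rot'])
s=snap('wrist','w7.png'); mats(s,'w',['yellow','blue'],minA=500)
mats(s,'lid',['red'],z=.073,minA=500);mats(s,'w',['red'],minA=500)
mats(s,'tape',['blue'],z=.018,minA=300)
E
```

```text
13.7 [ 0.44724069 -0.14237086  0.21341972] [-1.57043974e+00 -1.36454790e-03  1.75873302e-04]
w yellow [322. 218.] c [ 0.4524 -0.1537] r 0.0475 res 0.24
w blue [340. 338.] c [ 0.4742 -0.2913] r 0.0351 res 0.15
w blue [475. 313.] c [ 0.6073 -0.2834] r 0.0431 res 0.5
w blue [616. 256.] c [ 0.7764 -0.1861] r 0.0315 res 0.98
w blue [493.  52.] c [0.6112 0.0139] r 0.0287 res 0.27
lid red [324. 241.] c [ 0.4515 -0.1523] r 0.0259 res 0.21
lid red [485.  49.] c [0.5771 0.0015] r 0.039 res 0.27
w red [324. 241.] c [ 0.4524 -0.1726] r 0.0317 res 0.26
w red [485.  49.] c [0.606  0.0153] r 0.0476 res 0.29
tape blue [340. 338.] c [ 0.4732 -0.2828] r 0.0338 res 0.14
tape blue [475. 313.] c [ 0.6014 -0.2752] r 0.0415 res 0.49
tape blue [616. 256.] c [ 0.7643 -0.1815] r 0.0304 res 0.95
tape blue [493.  52.] c [0.6052 0.0111] r 0.0276 res 0.26
```

View pics/w7.png

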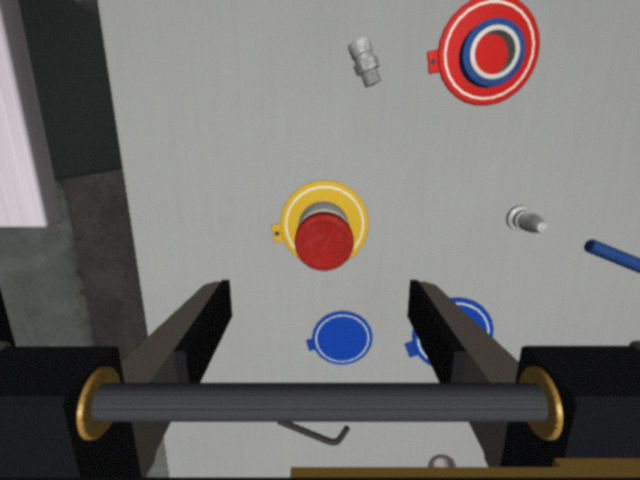

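Request:
{"name": "servo_tool", "arguments": {"increments": [{"hand":91,"slide":[4.5,20,-10],"twist":0},{"hand":91,"slide":[0,35,0],"twist":0},{"hand":91,"slide":[0,35,0],"twist":0},{"hand":91,"slide":[0,25,0],"twist":0},{"hand":91,"slide":[0,0,0],"twist":0},{"hand":91,"slide":[0,0,0],"twist":0},{"hand":91,"slide":[0,0,0],"twist":0}]}}

```text
t: 14.33
tool_pos: [0.4526, -0.1528, 0.0994]
tool_rot: [-1.571, -0.003, -0.0]
contact_force: [-0.1, -0.1, 0.4]
finger_gap: 0.0907
```

```bash
python3 - <<'E'
from m2 import *
o=status.get_obs(); print(o['t'],o['tool_pos'],o['tool_rot'])
s=snap('wrist','w8.png'); mats(s,'w',['yellow'],minA=500)
mats(s,'lid',['red'],z=.073,minA=500)
E
```

```text
14.3333 [ 0.45261601 -0.15275761  0.09939551] [-1.57104535e+00 -2.60540164e-03 -2.97725868e-04]
w yellow [316. 233.] c [ 0.4512 -0.1547] r 0.0488 res 0.63
lid red [317. 277.] c [ 0.4516 -0.1518] r 0.0263 res 0.46
lid red [568.   9.] c [ 0.5707 -0.0102] r 0.0102 res 0.35
lid red [543.  32.] c [ 0.5632 -0.0034] r 0.0396 res 0.66
```

View pics/w8.png

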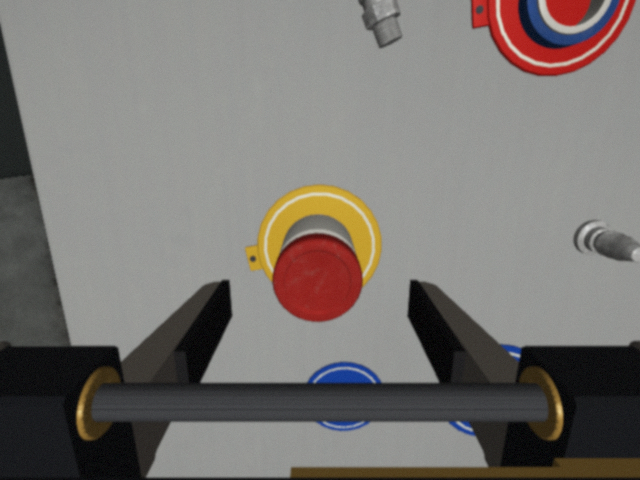

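Request:
{"name": "servo_tool", "arguments": {"increments": [{"hand":91,"slide":[-1,20,0.5],"twist":0},{"hand":91,"slide":[0,25,0],"twist":0},{"hand":91,"slide":[0,18,0],"twist":0},{"hand":91,"slide":[0,6,0],"twist":0},{"hand":80,"slide":[0,0,0],"twist":0},{"hand":65,"slide":[0,0,0],"twist":0},{"hand":50,"slide":[0,0,0],"twist":0},{"hand":45,"slide":[0,0,0],"twist":0},{"hand":45,"slide":[0,0,0],"twist":0},{"hand":45,"slide":[0,0,0],"twist":0},{"hand":45,"slide":[0,0,0],"twist":0},{"hand":45,"slide":[0,0,0],"twist":0}]}}

```text
t: 15.38
tool_pos: [0.4509, -0.1529, 0.0299]
tool_rot: [-1.571, -0.001, -0.001]
contact_force: [-1.0, 0.1, 6.0]
finger_gap: 0.0529
```

Request:
{"name": "servo_tool", "arguments": {"increments": [{"hand":45,"slide":[0,-10,0],"twist":0},{"hand":45,"slide":[0,-25,0],"twist":0},{"hand":45,"slide":[0,-25,0],"twist":0},{"hand":45,"slide":[2,-10,13],"twist":0},{"hand":45,"slide":[3,0,25],"twist":0},{"hand":45,"slide":[3,0,35],"twist":0},{"hand":45,"slide":[3,0,35],"twist":0},{"hand":45,"slide":[3,0,35],"twist":0},{"hand":45,"slide":[3,0,35],"twist":0},{"hand":45,"slide":[3,0,35],"twist":0},{"hand":45,"slide":[3,0,35],"twist":0},{"hand":45,"slide":[3,0,35],"twist":0}]}}

```text
t: 16.38
tool_pos: [0.4758, 0.1317, 0.0996]
tool_rot: [-1.571, 0.0, 0.0]
contact_force: [0.3, -0.4, -0.9]
finger_gap: 0.0525
```

Request:
{"name": "servo_tool", "arguments": {"increments": [{"hand":45,"slide":[0,0,20],"twist":0},{"hand":45,"slide":[0,0,10],"twist":0},{"hand":45,"slide":[0,0,0],"twist":0},{"hand":45,"slide":[0,0,0],"twist":0},{"hand":45,"slide":[0,0,0],"twist":0}]}}

```text
t: 16.8
tool_pos: [0.4761, 0.158, 0.0991]
tool_rot: [-1.572, 0.002, -0.002]
contact_force: [0.2, 0.1, -0.2]
finger_gap: 0.053
```

```bash
python3 - <<'E'
from m2 import *
o=status.get_obs(); print(o['t'],o['tool_pos'],o['tool_rot'])
s=snap('wrist','w9.png'); mats(s,'w',['green'],minA=500)
mats(s,'lid',['red'],z=.073+o['tool_pos'][2]-.0299,minA=500)
E
```

```text
16.8 [0.47613937 0.15798446 0.09914097] [-1.57209528  0.00249834 -0.00163864]
w green [315. 230.] c [0.4718 0.1583] r 0.0509 res 0.96
lid red [319. 336.] c [0.4763 0.1609] r 0.0266 res 0.6
```

View pics/w9.png

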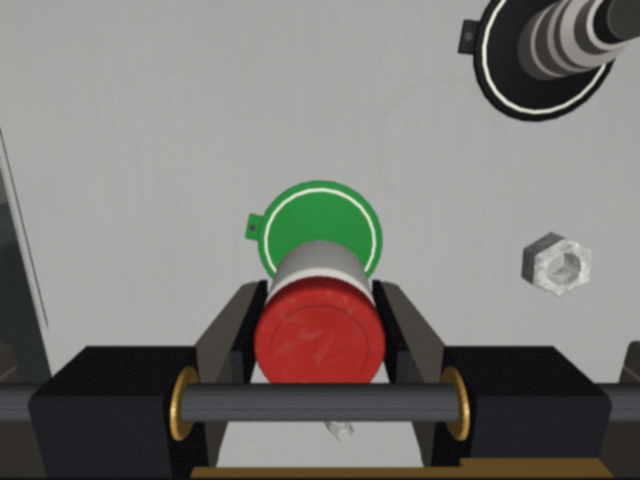

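Request:
{"name": "servo_tool", "arguments": {"increments": [{"hand":45,"slide":[0,15,1],"twist":0},{"hand":45,"slide":[0,25,0],"twist":0},{"hand":45,"slide":[0,15,0],"twist":0},{"hand":45,"slide":[0,7,0],"twist":0},{"hand":45,"slide":[0,2,0],"twist":0},{"hand":45,"slide":[0,2,0],"twist":0},{"hand":45,"slide":[0,1,0],"twist":0},{"hand":45,"slide":[0,0,0],"twist":0},{"hand":45,"slide":[0,0,0],"twist":0}]}}

```text
t: 17.6
tool_pos: [0.4768, 0.1613, 0.033]
tool_rot: [-1.57, -0.001, -0.001]
contact_force: [0.6, -0.4, -1.7]
finger_gap: 0.053
```

Request:
{"name": "servo_tool", "arguments": {"increments": [{"hand":45,"slide":[0,1,0],"twist":0},{"hand":45,"slide":[0,1,0],"twist":0},{"hand":45,"slide":[0,1,0],"twist":0},{"hand":45,"slide":[0,0,0],"twist":0},{"hand":45,"slide":[0,0,0],"twist":0},{"hand":45,"slide":[0,0,0],"twist":0}]}}

```text
t: 18.1
tool_pos: [0.4766, 0.1615, 0.0298]
tool_rot: [-1.57, -0.001, -0.001]
contact_force: [0.0, -0.3, 5.5]
finger_gap: 0.0529
```

Down. Release, rise and go back toward the arbor.

Request:
{"name": "servo_tool", "arguments": {"increments": [{"hand":55,"slide":[0,0,0],"twist":0},{"hand":65,"slide":[0,0,0],"twist":0},{"hand":80,"slide":[0,0,0],"twist":0},{"hand":91,"slide":[0,0,0],"twist":0},{"hand":91,"slide":[0,0,0],"twist":0},{"hand":91,"slide":[0,-20,0],"twist":0},{"hand":91,"slide":[0,-35,0],"twist":0},{"hand":91,"slide":[0,-35,0],"twist":0},{"hand":91,"slide":[0,-35,0],"twist":0},{"hand":91,"slide":[0,-35,0],"twist":0},{"hand":91,"slide":[20,-20,5],"twist":0},{"hand":91,"slide":[30,0,10],"twist":0}]}}

```text
t: 19.1
tool_pos: [0.5279, 0.1766, 0.215]
tool_rot: [-1.568, -0.006, -0.006]
contact_force: [1.5, 0.1, 0.2]
finger_gap: 0.0913
```

Request:
{"name": "servo_tool", "arguments": {"increments": [{"hand":91,"slide":[30,0,10],"twist":0},{"hand":91,"slide":[30,0,10],"twist":0},{"hand":91,"slide":[20,0,10],"twist":0},{"hand":91,"slide":[10,0,10],"twist":0},{"hand":91,"slide":[0,0,0],"twist":0},{"hand":91,"slide":[0,0,0],"twist":0},{"hand":91,"slide":[0,0,0],"twist":0}]}}

```text
t: 19.68
tool_pos: [0.6153, 0.2156, 0.2088]
tool_rot: [-1.572, 0.001, 0.001]
contact_force: [-0.9, 0.4, -0.6]
finger_gap: 0.0906
```

```bash
python3 - <<'E'
from m2 import *
o=status.get_obs(); print(o['t'],o['tool_pos'],o['tool_rot'])
s=snap('wrist','w10.png'); mats(s,'w',['green'],minA=500)
mats(s,'lid',['red'],z=.073,minA=500)
E
```

```text
19.6833 [0.61531785 0.21557426 0.20881925] [-1.57158676e+00  9.99728521e-04  8.65675376e-04]
w green [195. 251.] c [0.473  0.1579] r 0.0508 res 1.01
lid red [310. 364.] c [0.6076 0.066 ] r 0.0401 res 0.61
lid red [169. 284.] c [0.4793 0.1627] r 0.0266 res 0.84
```

View pics/w10.png

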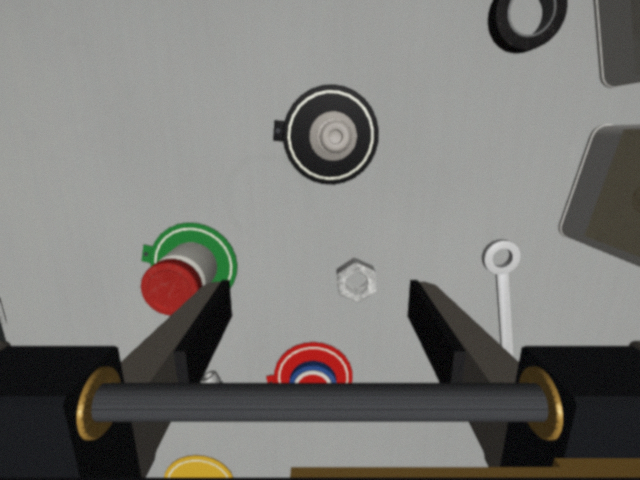

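Request:
{"name": "servo_tool", "arguments": {"increments": [{"hand":91,"slide":[6,0,25],"twist":0},{"hand":91,"slide":[5.5,10,30],"twist":0},{"hand":91,"slide":[0,20,26],"twist":0},{"hand":91,"slide":[0,30,0],"twist":0},{"hand":91,"slide":[0,30,0],"twist":0},{"hand":91,"slide":[0,0,0],"twist":0},{"hand":91,"slide":[0,0,0],"twist":0},{"hand":91,"slide":[0,0,0],"twist":0}]}}

```text
t: 20.4
tool_pos: [0.6287, 0.2969, 0.1212]
tool_rot: [-1.57, -0.001, -0.002]
contact_force: [-0.4, 0.3, 0.6]
finger_gap: 0.091
```

```bash
python3 - <<'E'
from m2 import *
o=status.get_obs(); print(o['t'],o['tool_pos'])
s=snap('wrist','w11.png'); 
E
```

```text
20.4 [0.62865407 0.29689055 0.12124123]
```

View pics/w11.png

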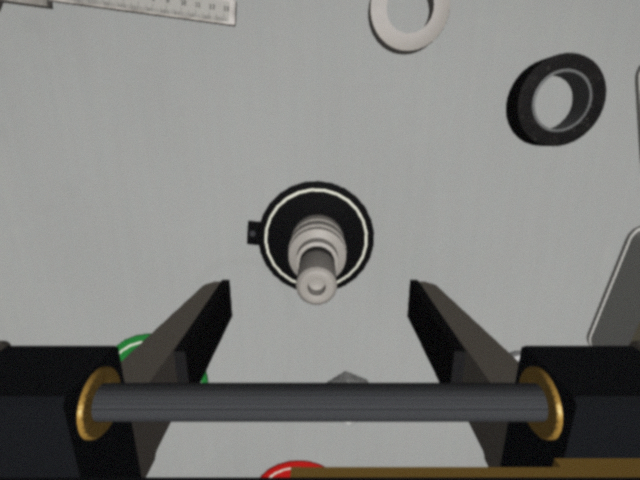

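Well aligned (top at (316,286), as in the first arbor grasp).

Request:
{"name": "servo_tool", "arguments": {"increments": [{"hand":91,"slide":[-1.5,15,0],"twist":0},{"hand":91,"slide":[0,20,0],"twist":0},{"hand":91,"slide":[0,15,0],"twist":0},{"hand":70,"slide":[0,2,0],"twist":0},{"hand":50,"slide":[0,0,0],"twist":0},{"hand":35,"slide":[0,0,0],"twist":0},{"hand":15,"slide":[0,0,0],"twist":0},{"hand":15,"slide":[0,0,0],"twist":0},{"hand":15,"slide":[0,0,0],"twist":0},{"hand":15,"slide":[0,0,0],"twist":0},{"hand":15,"slide":[0,0,0],"twist":0},{"hand":15,"slide":[0,0,0],"twist":0}]}}

```text
t: 21.45
tool_pos: [0.6263, 0.2972, 0.0673]
tool_rot: [-1.571, -0.0, -0.0]
contact_force: [0.2, -0.2, 0.6]
finger_gap: 0.0329
```

Request:
{"name": "servo_tool", "arguments": {"increments": [{"hand":15,"slide":[0,0,0],"twist":0},{"hand":15,"slide":[0,0,0],"twist":0},{"hand":15,"slide":[0,0,0],"twist":0},{"hand":15,"slide":[0,0,0],"twist":0}]}}

```text
t: 21.78
tool_pos: [0.6263, 0.2971, 0.0672]
tool_rot: [-1.571, 0.0, -0.0]
contact_force: [0.2, 0.6, 0.3]
finger_gap: 0.0231
```

Request:
{"name": "servo_tool", "arguments": {"increments": [{"hand":15,"slide":[0,-10,0],"twist":0},{"hand":15,"slide":[0,-20,0],"twist":0},{"hand":15,"slide":[0,-30,0],"twist":0},{"hand":15,"slide":[0,-20,-10],"twist":0},{"hand":15,"slide":[-5,-10,-20],"twist":0},{"hand":15,"slide":[-10,0,-30],"twist":0},{"hand":15,"slide":[-13,0,-35],"twist":0},{"hand":15,"slide":[-13,0,-35],"twist":0},{"hand":15,"slide":[-13,0,-35],"twist":0},{"hand":15,"slide":[-13,0,-35],"twist":0},{"hand":15,"slide":[-13,0,-35],"twist":0},{"hand":15,"slide":[-13,0,-35],"twist":0}]}}

```text
t: 22.78
tool_pos: [0.5317, 0.0256, 0.1574]
tool_rot: [-1.571, 0.0, 0.001]
contact_force: [0.7, 0.0, -3.9]
finger_gap: 0.0227
```

Request:
{"name": "servo_tool", "arguments": {"increments": [{"hand":15,"slide":[-13,0,-35],"twist":0},{"hand":15,"slide":[-13,0,-35],"twist":0},{"hand":15,"slide":[-13,0,-35],"twist":0},{"hand":15,"slide":[-13,0,-30],"twist":0},{"hand":15,"slide":[-10,0,-20],"twist":0},{"hand":15,"slide":[-5,0,-10],"twist":0},{"hand":15,"slide":[0,0,0],"twist":0},{"hand":15,"slide":[0,0,0],"twist":0},{"hand":15,"slide":[0,0,0],"twist":0}]}}

```text
t: 23.53
tool_pos: [0.467, -0.136, 0.1574]
tool_rot: [-1.57, -0.002, 0.001]
contact_force: [0.2, 0.1, -4.2]
finger_gap: 0.0227
```

```bash
python3 - <<'E'
from m2 import *
o=status.get_obs(); print(o['t'],o['tool_pos'],o['tool_rot'],o['finger_gap'])
s=snap('wrist','w12.png'); mats(s,'w',['yellow'],minA=500)
E
```

```text
23.5333 [ 0.46699848 -0.13601695  0.15736582] [-1.56998276e+00 -2.30908523e-03  1.36994572e-03] 0.02272060983829862
w yellow [299. 236.] c [ 0.4526 -0.1534] r 0.0474 res 0.15
```

View pics/w12.png

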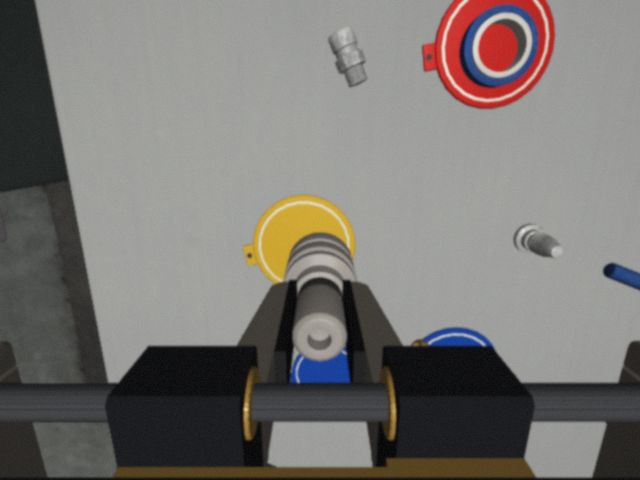

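Yellow mat (0.4526,-0.1534). Move x −14.5, y −17.5, down 88 mm from 0.157.

Request:
{"name": "servo_tool", "arguments": {"increments": [{"hand":15,"slide":[-7,5,-8],"twist":0},{"hand":15,"slide":[-7.5,15,-9.5],"twist":0},{"hand":15,"slide":[0,25,0],"twist":0},{"hand":15,"slide":[0,20,0],"twist":0},{"hand":15,"slide":[0,10,0],"twist":0},{"hand":15,"slide":[0,5,0],"twist":0},{"hand":15,"slide":[0,2,0],"twist":0},{"hand":15,"slide":[0,0,0],"twist":0},{"hand":15,"slide":[0,0,0],"twist":0},{"hand":15,"slide":[0,0,0],"twist":0}]}}

```text
t: 24.42
tool_pos: [0.4525, -0.1554, 0.0761]
tool_rot: [-1.571, -0.002, -0.001]
contact_force: [0.3, 0.0, -3.1]
finger_gap: 0.0227
```

Request:
{"name": "servo_tool", "arguments": {"increments": [{"hand":15,"slide":[0,3,1.5],"twist":0},{"hand":15,"slide":[0,2,0],"twist":0},{"hand":15,"slide":[0,1,0],"twist":0},{"hand":15,"slide":[0,1,0],"twist":0},{"hand":15,"slide":[0,0.5,0],"twist":0},{"hand":15,"slide":[0,0,0],"twist":0},{"hand":15,"slide":[0,0,0],"twist":0}]}}

```text
t: 25.0
tool_pos: [0.4517, -0.1539, 0.0677]
tool_rot: [-1.571, 0.0, -0.0]
contact_force: [0.8, -0.6, -4.3]
finger_gap: 0.0234
```

Request:
{"name": "servo_tool", "arguments": {"increments": [{"hand":15,"slide":[0,0.5,0],"twist":0},{"hand":15,"slide":[0,0.5,0],"twist":0},{"hand":15,"slide":[0,0,0],"twist":0},{"hand":15,"slide":[0,0,0],"twist":0}]}}

```text
t: 25.33
tool_pos: [0.4519, -0.1539, 0.0671]
tool_rot: [-1.571, -0.0, -0.0]
contact_force: [-1.6, 0.2, 1.4]
finger_gap: 0.0232
```

Touching. Release, rise, and go look at the tee.

Request:
{"name": "servo_tool", "arguments": {"increments": [{"hand":25,"slide":[0,0,0],"twist":0},{"hand":35,"slide":[0,0,0],"twist":0},{"hand":50,"slide":[0,0,0],"twist":0},{"hand":70,"slide":[0,0,0],"twist":0},{"hand":91,"slide":[0,0,0],"twist":0},{"hand":91,"slide":[0,-20,0],"twist":0},{"hand":91,"slide":[0,-35,0],"twist":0},{"hand":91,"slide":[0,-35,0],"twist":0},{"hand":91,"slide":[0,-35,0],"twist":0},{"hand":91,"slide":[20,-20,-10],"twist":0},{"hand":91,"slide":[30,0,-25],"twist":0},{"hand":91,"slide":[30,0,-30],"twist":0}]}}

```text
t: 26.33
tool_pos: [0.5334, -0.2176, 0.2145]
tool_rot: [-1.571, -0.006, -0.001]
contact_force: [0.5, -0.4, -1.2]
finger_gap: 0.0908
```

Request:
{"name": "servo_tool", "arguments": {"increments": [{"hand":91,"slide":[30,0,-30],"twist":0},{"hand":91,"slide":[25,0,-25],"twist":0},{"hand":91,"slide":[10,0,0],"twist":0},{"hand":91,"slide":[0,0,0],"twist":0},{"hand":91,"slide":[0,0,0],"twist":0},{"hand":91,"slide":[0,0,0],"twist":0}]}}

```text
t: 26.83
tool_pos: [0.5947, -0.2712, 0.2115]
tool_rot: [-1.57, -0.0, 0.002]
contact_force: [-0.3, 0.3, -1.0]
finger_gap: 0.0912
```

```bash
python3 - <<'E'
from m2 import *
o=status.get_obs(); print(o['t'],o['tool_pos'],o['tool_rot'])
s=snap('wrist','w13.png'); mats(s,'w',['yellow','blue'],minA=500)
a=s['image'][150:330,200:440,::-1]; cv2.imwrite('pics/c3.png',cv2.resize(a,None,fx=3,fy=3,interpolation=cv2.INTER_CUBIC))
E
```

```text
26.8333 [ 0.59469668 -0.27121113  0.21146457] [-1.56972786e+00 -9.25297414e-05  1.93635081e-03]
w yellow [326. 229.] c [ 0.6276 -0.2518] r 0.0637 res 4.28
w yellow [171.  96.] c [ 0.4529 -0.1541] r 0.0476 res 0.25
w blue [192. 428.] c [ 0.4335 -0.5317] r 0.0348 res 0.57
w blue [313. 248.] c [ 0.6022 -0.2901] r 0.0446 res 1.15
w blue [206. 233.] c [ 0.4748 -0.2923] r 0.0353 res 0.25
w blue [342. 210.] c [ 0.6059 -0.2859] r 0.0459 res 0.36
w blue [526. 143.] c [ 0.6243 -0.633 ] r 0.477 res 2.6
```

View pics/w13.png

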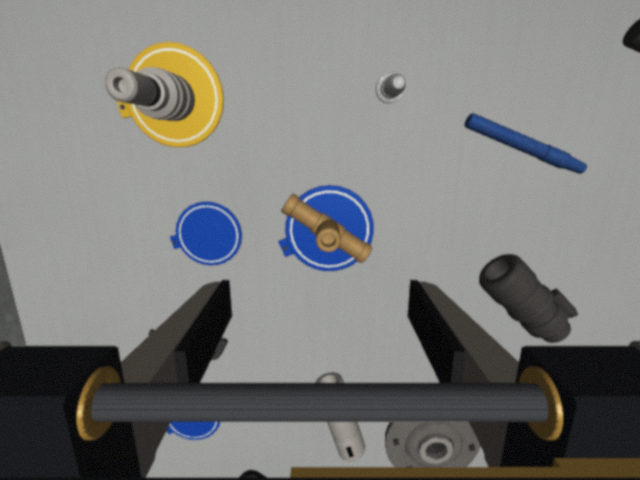

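View pics/c3.png

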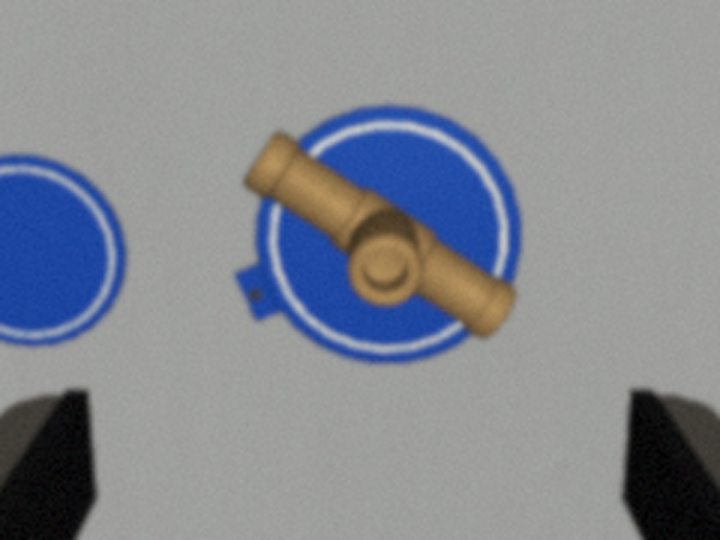

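```bash
python3 - <<'E'
from m2 import *
s=snap('wrist'); hsv=cv2.cvtColor(s['image'],cv2.COLOR_RGB2HSV)
a,b=R['blue']; m=cv2.inRange(hsv,a,b); m[:, :265]=0; m[:,400:]=0; m[290:]=0
pts=np.concatenate([k[:,0] for k in cv2.findContours(m,cv2.RETR_EXTERNAL,cv2.CHAIN_APPROX_NONE)[0] if cv2.contourArea(k)>30])
h=cv2.convexHull(pts)[:,0]; P=np.array([px2w(s,u,v,.004)[:2] for u,v in h]); print(circ(P), circ(P,.0475))
print(px2w(s,328.3,238.7,.059), px2w(s,326.7,228.3,.018))
m=cv2.inRange(hsv,(12,80,60),(25,255,255)); m[:150]=0;m[300:]=0;m[:,:265]=0;m[:,400:]=0
k=max(cv2.findContours(m,cv2.RETR_EXTERNAL,cv2.CHAIN_APPROX_NONE)[0],key=cv2.contourArea); r=cv2.minAreaRect(k);print(r)
for c in cv2.boxPoints(r): print(c,px2w(s,*c,.016))
E
```

```text
(array([ 0.60486095, -0.28699941,  0.04715449]), np.float64(0.00016451790630293145)) (array([ 0.60458227, -0.28708982,  0.045     ]), np.float64(0.00039705296827990955))
[ 0.60321814 -0.28205261  0.059     ] [ 0.60251761 -0.2825682   0.018     ]
((324.1829833984375, 232.40591430664062), (97.38471984863281, 29.420930862426758), 33.97654342651367)
[275.58304 217.39291] [ 0.54977528 -0.27157777  0.016     ]
[292.02505 192.99512] [ 0.56722102 -0.24632512  0.016     ]
[372.78293 247.41891] [ 0.65137877 -0.30380902  0.016     ]
[356.3409 271.8167] [ 0.63485599 -0.33137134  0.016     ]
```

```bash
python3 - <<'E'
from m2 import *
s=snap('wrist'); print('arbor top',px2w(s,123,83,.102)) 
s=snap('scene','f.png'); snap('side','f2.png')
E
```

```text
arbor top [ 0.45494821 -0.15487708  0.102     ]
```

View pics/f.png

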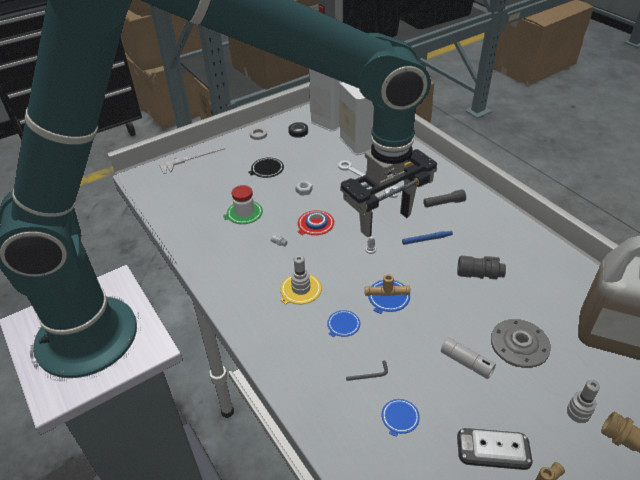

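View pics/f2.png

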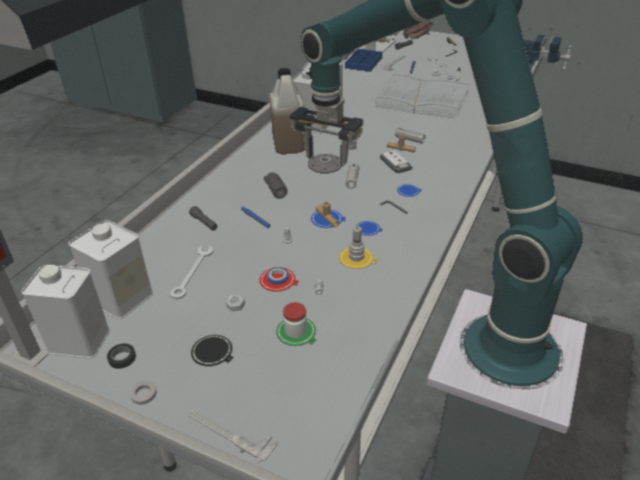

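```bash
python3 -c "
from h import *
print(env.finish_job())"
```

```text
the job is handed in; nothing more can be done
None
```

All four things now stand on their own mats, and the job was handed in after about 27 s of the 112 s. No verdict was reported.

- **Moves:** I took the tape from black to red, the arbor from green to black, the jar from yellow to green, and then the arbor from black to yellow. Every object was lowered to its pick height before release.
- **Tee left in place:** It already stood on the largest of the three blue mats, about 94 mm across by measurement. The other two blue mats measured about 70 mm.

| Thing | Mat | Offset from mat centre (limit 15 mm) |
|---|---|---|
| Arbor | yellow | about 2 mm |
| Tee | blue | about 5 mm |
| Jar | green | about 3 mm |
| Tape | red | about 4 mm |

In the final scene and side pictures everything is upright, the gripper is clear, and the nut, plug and coupler are at their starting pixels.

**Disagreements:**
- The rough early fits from the scene and side cameras differed from the wrist camera by up to about 10 mm, so I relied on the wrist views, which repeated to 1–2 mm where the mat was in clear view.
- Once the jar stood on the green mat, the mat fit there became unreliable, so I compared the jar with the earlier clear fit.

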